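# Set the drill's speed knob and hold its spring-return key switch on

### The job

Get the drill's control box ready for a supervised test run: first turn the black speed knob until its white pointer faces the red index mark. Then take the red-headed key from the wooden key block, push it fully home into the lock on the box, easing it past the sticky pins before turning it, turn it a quarter turn clockwise as far as it goes and finish while still gripping it there, because the lock springs back when let go. Leave the knob on the mark, the blue key in its slot and the other things where they lie.

Things in the scene. Friction and masses are not known exactly. Their poses are not given: they have to be found in the camera images.
- control_box: fixed grey control box of the drill, 120 (x) x 200 (y) x 56 mm high, origin at the centre of its underside, z up. On its top the speed knob stands at y = +52 mm and the key lock at y = -52 mm (both x = 0)
- speed_knob (a joint): angle of the black knob, rad, clockwise seen from above positive, 0 when its white pointer line faces the box's -y (towards the lock); range 0 to 3; it stays where it is left (friction 0.04 N m)
- knob_grip (a point): on the knob's axis, at the height to grip: middle of the upright bar grip, 13 mm thick and 46 mm long, from 68 to 86 mm above the bench. Turns with the knob: its y axis runs along the bar, with the white pointer line on the -y half, z up. The round skirt below the bar has a 25 mm radius
- pointer (a point): end of the knob's pointer direction, 30 mm from the knob's axis, 64 mm above the bench; turns with the knob
- index_ring (a joint): angle of the red index mark on the dark ring (38 mm radius) round the knob, measured like the knob's angle; the ring is stiff and stays where it was set. The pointer faces the mark when both angles are equal
- index_mark (a point): above the red index mark, 30 mm from the knob's axis, 64 mm above the bench
- lock_face (a point): centre of the lock's brass face, 59 mm above the bench, fixed to the box with its axes. Keyway at lock angle 0: 6.5 (x) x 14.5 (y) mm, its mouth widened by a lead-in 2 mm wide each side and 3 mm deep, straight down 36 mm. A fixed steel bezel round it (radius 12.5 to 21.5 mm) stands 1 mm higher. Fully home, the key's shoulder rests on the face: key origin at this point
- lock_pins (a point): inside the lock, 14 mm below its face: midway between two sprung sticky pins, 10 and 18 mm below the face, on opposite narrow edges of the keyway; each resists the blade with some 3 to 8 N as it passes
- lock (a joint): angle of the lock plug, rad, clockwise from above positive; starts at 0, stop at 1.6. A spring (0.05 N m at 0, 0.14 N m at the quarter turn) brings it back to 0 when let go. The key has about 0.12 rad of play in the keyway, so the key must turn that much farther than the plug
- red_key: red-headed key standing upright. Origin: centre of its shoulder's underside; z up, y along the width of bow and blade, x across. Steel blade below: 5 (x) x 13 (y) mm, 26 long, last 5 mm stepped down to 3 x 7.5. Shoulder above: 8 x 22, 7 high. 40 g nominal, fits the lock either way round. In one slot of the key block, shoulder on its top
- red_key_bow (a point): middle of the red key's plastic bow, 22 mm above the key's origin, same axes. The bow is 9 thick (x) x 34 wide (y) x 30 mm high: grip it from above across its 9 mm
- blue_key: blue-headed key, same shape and frame as the red one, in the other slot: to be left alone
- key_block: fixed light wooden block, 60 (x) x 140 (y) x 34 mm high, origin at the centre of its underside; two slots 15 x 7 mm, 31 mm deep, at y = -33 and +33 mm, long sides along y; a key in it stands with the same axes as the block
- oil_bottle: small brown dropper bottle, 34 x 34 x 102 mm, origin under its centre; bystander
- calliper: steel calliper lying flat, 69 x 200 x 9 mm; bystander
- adjustable_wrench: adjustable wrench lying flat, 47 x 165 x 11 mm; bystander
- screwdriver_1: blue screwdriver lying at the bench's front, 23 x 141 x 23 mm; bystander
Mind the look-alikes: they are no part of the job. There is more than one size of the red_key; the job needs the largest.

How it is judged:
On the way, in this order (a step that is already met when the one before it is completed fails the run):
1. the knob's pointer faces the red index mark (distance between pointer and index_mark below 0.0045 m), for 0.2 s.
2. the red key is fully home in the lock, not yet turned (z of red_key in the frame of lock_face between -0.003 and 0.003 m and horizontal distance between red_key and lock_face below 0.003 m and angle between red_key's own z axis and vertical below 0.12 rad and value of joint lock below 0.35 rad), for 0.1 s.
At the end, for the whole second after the job is handed in: fingers still gripping the red key (over 1 N), key fully home (shoulder within 3 mm of the lock face and of its axis, upright within 7 degrees), lock held still at a quarter turn (over 1.40 rad), knob pointer within 4.5 mm (8.5 degrees) of the red mark (distance between pointer and index_mark below 0.0045 m and z of red_key in the frame of lock_face between -0.003 and 0.003 m and horizontal distance between red_key and lock_face below 0.003 m and angle between red_key's own z axis and vertical below 0.12 rad and value of joint lock above 1.4 rad and contact force between the fingers and red_key above 1 N and velocity of joint lock between -0.15 and 0.15 rad/s); the arm keeps its last pose, push and grip.
It fails at once if the blue key is moved by more than 10 mm (distance of blue_key from where it was at the start of the episode above 0.01 m).
It fails at once if the index ring is shifted (by more than 4 mm at the mark) (distance of index_mark from where it was at the start of the episode above 0.004 m).
It fails at once if a bystander is moved by more than 20 mm (distance of any of oil_bottle, calliper, adjustable_wrench, screwdriver_1 from where it was at the start of the episode above 0.02 m).
It also fails if it takes over 67 s, if anything falls off the work surface, if the arm or the gripper's body presses on something with over 40 N, if the wrist force passes 120 N, or if a joint passes its speed limit or range.

### The arm

A 7-joint arm with a two-finger parallel gripper is mounted at the origin on a cart in front of the work surface, level with it; the furniture and walls round the work are solid. World frame = base frame: x ahead of the robot, y to its left, z up, the work surface at z = 0. Lengths are in m, angles in rad, forces in N, time in s.
With the tool pointing down it reaches from about 0.425 to 0.875 m from the base axis. Payload 4.7 kg.
Tool frame: the origin (TCP) lies where the fingers leave the gripper's body, on its centre line; the fingertips stand 70 mm ahead of it and the grasp point (between the pads) lies 51 mm ahead of it; z points along the fingers, y is the line along which they close (so a half turn about z gives the same grasp; the last joint's range is limited). The gripper opens to 87 mm and grips with 3 to 60 N. Pads are 19 mm wide; open, the fingers measure 117 mm over their backs; the gripper's body (75 mm by 190 mm) begins 51 mm behind the grasp point.
Start: joints at [1.141, 0.321, -0.07, 1.45, 0.023, 1.371, -0.057], TCP at [0.279, -0.587, 0.292] pointing down, gripper open.
Joint ranges: [-2.86, 2.86], [-0.3, 2.09], [-1.38, 1.24], [0.06, 2.45], [-1.56, 4.7], [0.09, 2.05], [-2.69, 2.69]. Speed limits (rad/s): [2.57, 2.57, 3.14, 3.14, 3.14, 3.14, 3.14].

### API

Orientations are given as a rotation vector (axis times angle).
In Python, from bench import ctrl gives the robot as it stands.
- The arm moves only by the tool drive_tool, never from a script. Its argument "motion" is a list of rows, each a list of 3 entries, a list of its own where there are three numbers: the shift along the tool's x, y, z in cm, then the turn, a rotation vector about the tool's x, y, z in degrees, then the opening, from -1 (shut) to 1 (fully open). In form: [[[x, y, z], [ax, ay, az], claw], ...]. A call has 1 to 12 rows; each row shifts and turns the commanded pose from where the row before left it, along the tool's axes as they then stand; what a row does not reach is not made up. A row lasts 1/8 s, in which the tool goes at most 62.5 mm and 10.7 degrees, less where a joint would pass 70% of its speed; a pose out of reach is approached as far as the arm can. A call with a gripper value outside its range is refused whole. The fingers move at their own pace and stop on an object; "force" is the grip in N (left out, the last holds). Time passes only in rows, so rows that do not move let the fingers close. It gives the time, the measured TCP pose, the force, the opening and the grip force at its end, in the units of the state.
- ctrl.get_state(): the state, without advancing time (a new reading comes with each control period).
- ctrl.get_image(name): name is "scene" or "top"; returns the picture (480x640x3 uint8, red, green, blue); there is no depth.
- ctrl.calibration(name): a dict with "K" (3x3 intrinsics, pixels), "origin" and "attitude" of the camera in the world. Camera axes: x right, y up, looking along -z (the intrinsics and any distortion apply to the point x, -y, -z); pixel columns grow to the right and rows downward; lengths in m; the calibration is good to about 2 mm. A picture is of the moment at which its call begins. calibration takes no time and is no camera call.
- ctrl.close_job(): hands the job in; it is judged then, once.
The state is a dict: "time": time; "joint_positions": joint angles; "qd": joint speeds; "joint_torque": joint torques, N m; "position": TCP position; "tool_rot": TCP orientation; "ft_force": force on the tool from outside, world axes, zero at the start; "torque": the same for the moment, N m; "grip_width": opening from 0.0 (shut) to 1.0 (fully open); "grip_force": force on a finger pad.
Only numpy, scipy, OpenCV 4.12 (cv2) and the standard library are available. Lean on these libraries where they do the work, as an engineer would, in place of code of your own. Each camera call takes 0.05 s, during which the arm holds its last target. There are 200 camera calls.

## Working session

There is one attempt and no reset: what is moved stays moved. The work goes in short steps, Python scripts to look and compute and a tool call to move; the robot and the scene stay as the last step left them, time stands still between calls to the robot, and variables do not carry over. Pictures are saved under pics/ and viewed, at most 10 in all, crops included, and the job is handed in when it is done.

Besides the shell and the picture viewer there is one more tool, called after "Call:" by a JSON object that holds its "method" and its "body", one argument or row to a line. drive_tool: Moves the arm, as the interface text tells. Its arguments: {"type":"object","properties":{"motion":{"type":"array","items":{"type":"array"}},"force":{"type":"number"}},"required":["motion"]}

```bash
ls; mkdir -p pics
python3 - <<'E'
from bench import ctrl
import cv2
for n in("scene","top"):
    cv2.imwrite(f"pics/{n}0.png",ctrl.get_image(n)[:,:,::-1]); c=ctrl.calibration(n); print(n,c)
print(ctrl.get_state())
E
```

```text
pics
scene {'K': array([[577.66492473,   0.        , 322.18734109],
       [  0.        , 577.66492473, 233.35175479],
       [  0.        ,   0.        ,   1.        ]]), 'origin': array([ 0.2134322 , -0.56596679,  0.51918346]), 'attitude': array([ 1.02791926, -0.24513474, -0.38778742])}
top {'K': array([[528.03104693,   0.        , 322.6374557 ],
       [  0.        , 528.03104693, 228.46209263],
       [  0.        ,   0.        ,   1.        ]]), 'origin': array([0.51494064, 0.14366802, 0.91557995]), 'attitude': array([ 0.04149393, -0.01255743, -1.54622918])}
{'time': 0.1, 'joint_positions': array([ 1.14110261,  0.32171201, -0.07010173,  1.45154403,  0.02257549,
        1.37082683, -0.05687575]), 'qd': array([ 0.00162957,  0.00126956, -0.00074984, -0.00370881, -0.00039094,
        0.00135493,  0.00081129]), 'joint_torque': array([ 3.20358959e-04, -4.92573595e+01, -4.05710209e-01, -3.13396561e+01,
       -6.41827332e-02,  3.95120785e-02,  8.43223279e-05]), 'position': array([ 0.27890262, -0.58669875,  0.29129937]), 'tool_rot': array([-3.06293876e+00, -6.91137321e-01,  6.88563051e-04]), 'ft_force': array([ 0.58154862, -0.15161078, -0.35518213]), 'torque': array([ 0.00310364, -0.01776956,  0.05880394]), 'grip_force': 0.0, 'grip_width': 1.0003752847346365}
```

View pics/scene0.png

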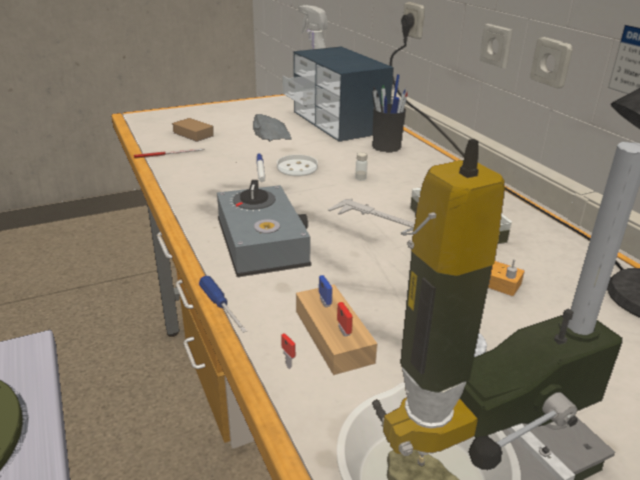

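View pics/top0.png

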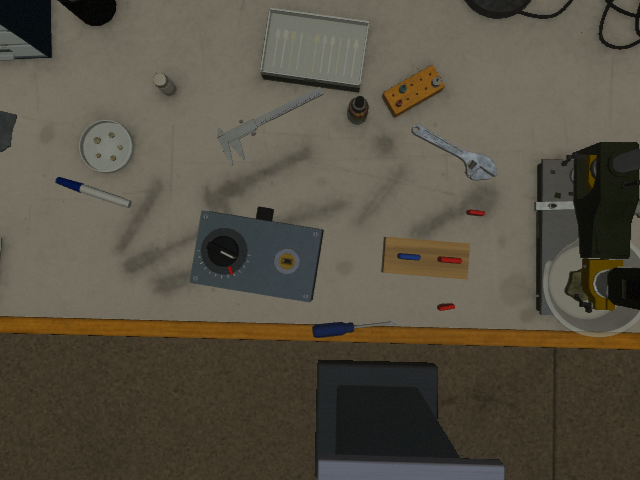

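```bash
cat > h.py <<'E'
import numpy as np, cv2
from scipy.spatial.transform import Rotation as R
from bench import ctrl
def ray(n,u,v):
    c=ctrl.calibration(n); d=np.linalg.inv(c['K'])@[u,v,1]; d=d*[1,-1,-1]
    return np.array(c['origin']),R.from_rotvec(c['attitude']).apply(d)
def at(n,u,v,z):
    o,d=ray(n,u,v); return o+d*(z-o[2])/d[2]
def proj(n,p):
    c=ctrl.calibration(n); q=R.from_rotvec(c['attitude']).inv().apply(np.array(p)-c['origin'])*[1,-1,-1]
    q=c['K']@q; return q[:2]/q[2]
def crop(n,x0,y0,x1,y1,s,f):
    im=ctrl.get_image(n)[:,:,::-1]; cv2.imwrite(f,cv2.resize(im[y0:y1,x0:x1],None,fx=s,fy=s,interpolation=cv2.INTER_CUBIC))
E
python3 - <<'E'
from h import *
im=cv2.imread("pics/top0.png")
a=cv2.resize(im[200:310,180:340],None,fx=5,fy=5,interpolation=cv2.INTER_CUBIC)
cv2.imwrite("pics/c1.png",a)
b=cv2.resize(im[195:320,370:500],None,fx=4.6,fy=4.6,interpolation=cv2.INTER_CUBIC)
cv2.imwrite("pics/c2.png",b)
E
```

```text
(no output)
```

View pics/c1.png

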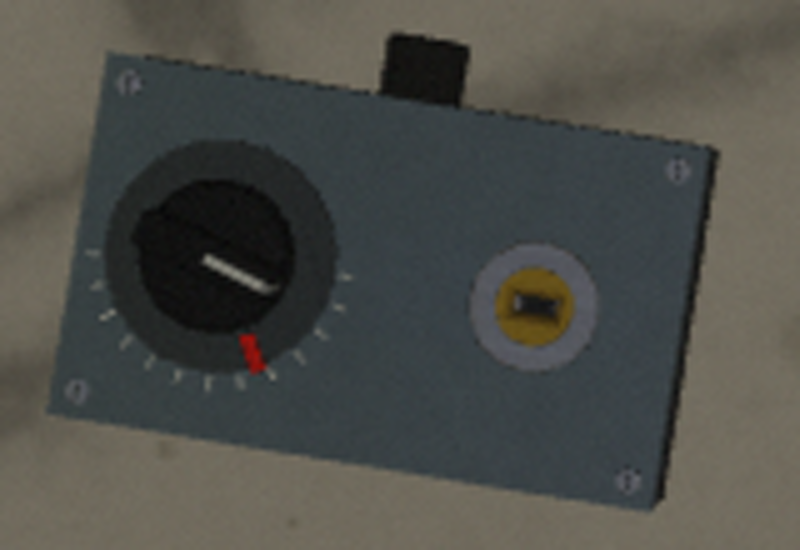

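View pics/c2.png

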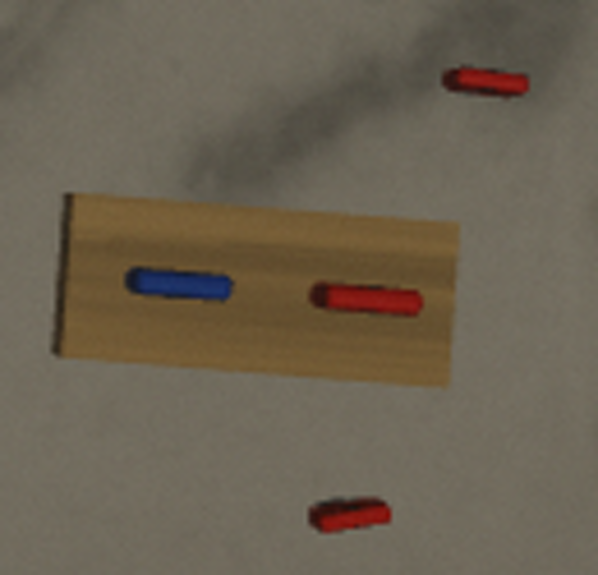

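```bash
cat > m.py <<'E'
from h import *
def pts(L,off,s,z): return np.array([at("top",u/s+off[0]-.5+.5/s,v/s+off[1]-.5+.5/s,z)[:2] for u,v in L])
B=(180,200);K=(370,195)
def fit(model,P):
    m=np.array(model,float); mc=m.mean(0);pc=P.mean(0)
    a=np.sum((m-mc)[:,0]*(P-pc)[:,1]-(m-mc)[:,1]*(P-pc)[:,0]); b=np.sum((m-mc)*(P-pc))
    th=np.arctan2(a,b); r=np.array([[np.cos(th),-np.sin(th)],[np.sin(th),np.cos(th)]])
    t=pc-r@mc; print("fit th deg",np.degrees(th),"t",t,"res",np.abs(m@r.T+t-P).max()); return r,t,th
# +x up in image, +y left
P=pts([(108,52),(718,150),(655,510),(48,412)],B,5,.056)
r,t,th=fit([(.06,.1),(.06,-.1),(-.06,-.1),(-.06,.1)],P)
kn=t+r@[0,.052]; lk=t+r@[0,-.052]; print("knob",kn,"lock",lk)
print("seen ring c",pts([(220,257)],B,5,.057),"seen lock",pts([(534,306)],B,5,.059))
for nm,L,z in(("ptr",[(205,260),(272,290)],.086),("mark",[(246,337),(258,372)],.058)):
    q=pts(L,B,5,z); d=q[1]-q[0]; d0=q.mean(0)-kn
    for d in(d,d0):
        l=r.T@d; print(nm,"cw angle from -y:",np.degrees(np.arctan2(-l[0],-l[1])),np.hypot(*d), np.degrees(np.arctan2(d[1],d[0])))
P=pts([(70,194),(458,222),(448,386),(58,354)],K,4.6,.034)
r2,t2,th2=fit([(.03,.07),(.03,-.07),(-.03,-.07),(-.03,.07)],P)
print("red",t2+r2@[0,-.033],"blue",t2+r2@[0,.033])
print("red seen",pts([(325,298),(422,302)],K,4.6,.071))
E
python3 m.py
```

```text
fit th deg -7.781674169165831 t [0.49741906 0.26759761] res 0.0014328002185304
knob [0.50445979 0.31911875] lock [0.49037832 0.21607647]
seen ring c [[0.50376462 0.32044415]] seen lock [[0.49045208 0.21734301]]
ptr cw angle from -y: 14.756806611969472 0.02323370195858884 -112.5384807811353
ptr cw angle from -y: 20.894495704820887 0.01215374460941411 -118.67616987398672
mark cw angle from -y: 61.466051817790834 0.012033259872013705 -159.24772598695665
mark cw angle from -y: 64.40713509431328 0.033701435249313474 -162.18880926347913
fit th deg -2.9662129148203755 t [ 0.50119006 -0.01215581] res 0.0010298599348758652
red [ 0.4994824 -0.0451116] blue [0.50289771 0.02079998]
red seen [[ 0.49919538 -0.02869812]
 [ 0.49865304 -0.06210724]]
```

Run:
```python
from h import *
def tri(a,b):
    o1,d1=ray("scene",*a);o2,d2=ray("top",*b)
    A=np.stack([d1,-d2],1);s=np.linalg.lstsq(A,o2-o1,rcond=None)[0]
    p,q=o1+s[0]*d1,o2+s[1]*d2;print(a,b,((p+q)/2).round(3),np.linalg.norm(p-q).round(3))
tri((437,425),(605,290)) # collar
tri((470,185),(622,160)) # top of drill
tri((486,452),(625,292)) # black ball
tri((400,460),(580,285)) # stone
tri((440,300),(600,230))
for u,v in((545,285),(600,333),(535,160),(580,262),(578,150),(582,290)): print(u,v,[at("top",u,v,z)[:2].round(3) for z in(.05,.2,.3,.4)])
```

```text
(437, 425) (605, 290) [ 0.466 -0.275  0.105] 0.014
(470, 185) (622, 160) [ 0.597 -0.173  0.29 ] 0.065
(486, 452) (625, 292) [ 0.474 -0.313  0.107] 0.04
(400, 460) (580, 285) [ 0.458 -0.259  0.045] 0.012
(440, 300) (600, 230) [ 0.532 -0.211  0.188] 0.035
545 285 [array([ 0.462, -0.203]), array([ 0.471, -0.143]), array([ 0.477, -0.103]), array([ 0.483, -0.063])]
600 333 [array([ 0.387, -0.292]), array([ 0.409, -0.216]), array([ 0.424, -0.166]), array([ 0.439, -0.116])]
535 160 [array([ 0.665, -0.185]), array([ 0.639, -0.128]), array([ 0.622, -0.09 ]), array([ 0.604, -0.052])]
580 262 [array([ 0.5  , -0.259]), array([ 0.503, -0.189]), array([ 0.504, -0.143]), array([ 0.506, -0.096])]
578 150 [array([ 0.683, -0.254]), array([ 0.654, -0.185]), array([ 0.634, -0.139]), array([ 0.615, -0.093])]
582 290 [array([ 0.455, -0.262]), array([ 0.465, -0.192]), array([ 0.472, -0.145]), array([ 0.479, -0.098])]
```

```bash
python3 -c "
import cv2;im=cv2.imread('pics/top0.png');cv2.imwrite('pics/c3.png',cv2.resize(im[120:350,500:640],None,fx=2.5,fy=2.5))
im=cv2.imread('pics/scene0.png');cv2.imwrite('pics/c4.png',cv2.resize(im[120:480,320:640],None,fx=1.6,fy=1.6))
a=cv2.imread('pics/c3.png');b=cv2.imread('pics/c4.png');b=cv2.resize(b,None,fx=a.shape[0]/b.shape[0]*1.0,fy=a.shape[0]/b.shape[0]);cv2.imwrite('pics/c34.png',cv2.hconcat([a,b[:, :440]]))"
```

```text
(no output)
```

View pics/c34.png

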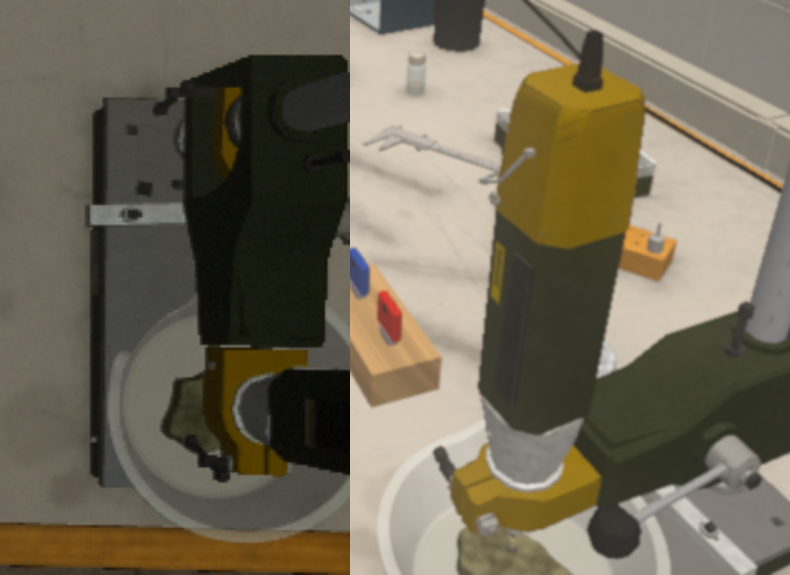

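Run:
```python
from h import *
for px in((470,145),(460,175),(415,265),(500,180),(432,440),(412,380),(480,380),(486,452)):
    o,d=ray("scene",*px); h=np.hypot(*d[:2]); print(px,"az",np.degrees(np.arctan2(d[1],d[0])).round(1),[ (o+d/h*s).round(3) for s in(.30,.36,.42)])
```

```text
(470, 145) az 49.4 [array([ 0.409, -0.338,  0.409]), array([ 0.448, -0.293,  0.386]), array([ 0.487, -0.247,  0.364])]
(460, 175) az 49.9 [array([ 0.407, -0.336,  0.391]), array([ 0.445, -0.291,  0.365]), array([ 0.484, -0.245,  0.339])]
(415, 265) az 53.4 [array([ 0.392, -0.325,  0.329]), array([ 0.428, -0.277,  0.291]), array([ 0.464, -0.229,  0.253])]
(500, 180) az 45.9 [array([ 0.422, -0.351,  0.391]), array([ 0.464, -0.308,  0.365]), array([ 0.506, -0.265,  0.34 ])]
(432, 440) az 48.4 [array([ 0.413, -0.342,  0.183]), array([ 0.452, -0.297,  0.116]), array([ 0.492, -0.252,  0.049])]
(412, 380) az 52.1 [array([ 0.398, -0.329,  0.236]), array([ 0.434, -0.282,  0.18 ]), array([ 0.471, -0.234,  0.123])]
(480, 380) az 43.8 [array([ 0.43 , -0.358,  0.25 ]), array([ 0.473, -0.317,  0.196]), array([ 0.517, -0.275,  0.142])]
(486, 452) az 41.2 [array([ 0.439, -0.368,  0.187]), array([ 0.484, -0.329,  0.12 ]), array([ 0.529, -0.289,  0.054])]
```

Call:
{"method": "drive_tool", "body": {
  "motion": [
    [[0,0,-4],[0,0,0],0],
    [[0,0,-6],[0,0,-10.5],0],
    [[0,0,-6],[0,0,-10.5],0],
    [[0,0,-6],[0,0,-10.5],0],
    [[0,0,-3],[0,0,-10.5],0]
  ],
  "force": 20
}}

```text
time: 0.72
position: [0.279, -0.5869, 0.546]
tool_rot: [2.604, 1.749, -0.001]
ft_force: [0.8, -1.1, -0.3]
grip_width: 0.54
grip_force: 0.0
```

Call:
{"method": "drive_tool", "body": {
  "motion": [
    [[4,-0.25,0],[0,0,0],0],
    [[6,-0.35,0],[0,0,0],0],
    [[6,-0.35,0],[0,0,0],0],
    [[6,-0.35,0],[0,0,0],0],
    [[6,-0.35,0],[0,0,0],0],
    [[6,-0.35,0],[0,0,0],0],
    [[6,-0.35,0],[0,0,0],0],
    [[6,-0.35,0],[0,0,0],0],
    [[6,-0.3,0],[0,0,0],0]
  ]
}}

```text
time: 1.85
position: [0.4511, -0.0934, 0.542]
tool_rot: [2.613, 1.743, -0.001]
ft_force: [0.7, -0.4, -0.2]
grip_width: 0.498
grip_force: 0.0
```

Call:
{"method": "drive_tool", "body": {
  "motion": [
    [[6,-1.7,3],[0,0,0],0],
    [[6,-1.7,3],[0,0,0],0],
    [[6,-1.7,5],[0,0,0],0],
    [[6,-1.7,5],[0,0,0],0],
    [[6,-1.7,5],[0,0,0],0],
    [[6,-1.6,5],[0,0,0],0],
    [[2,-0.5,4],[0,0,0],0],
    [[0,0,0],[0,0,0],0]
  ]
}}

```text
time: 2.85
position: [0.4887, 0.2312, 0.2884]
tool_rot: [-2.607, -1.747, 0.01]
ft_force: [0.3, 0.0, 0.5]
grip_width: 0.503
grip_force: 0.0
```

Call:
{"method": "drive_tool", "body": {
  "motion": [
    [[3,-0.7,3],[0,0,0],0],
    [[3,-0.7,3],[0,0,0],0],
    [[2.8,-0.5,2.8],[0,0,0],0],
    [[0,0,0],[0,0,0],0],
    [[0,0,0],[0,0,0],0]
  ]
}}

```text
time: 3.48
position: [0.5084, 0.3178, 0.205]
tool_rot: [2.614, 1.741, 0.002]
ft_force: [0.9, -0.2, -0.1]
grip_width: 0.499
grip_force: 0.0
```

Run:
```python
from h import *
s=ctrl.get_state();print(s['position'],s['tool_rot'],s['joint_positions'])
crop("scene",170,120,340,280,4,"pics/s1.png")
```

```text
[0.50836958 0.31776106 0.20500541] [2.61367270e+00 1.74057236e+00 1.88280785e-03] [ 0.14684766  0.42084096 -0.93485278  1.66721958  0.35729718  1.23437118
 -1.26191336]
```

View pics/s1.png

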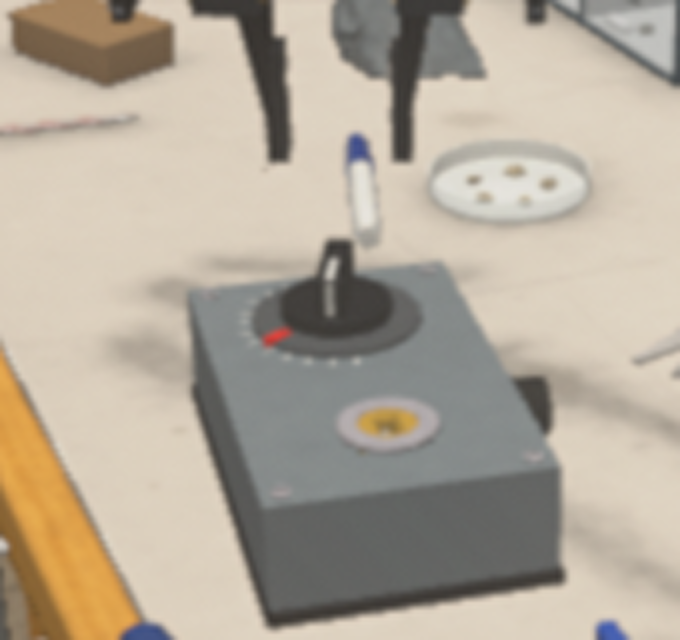

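Call:
{"method": "drive_tool", "body": {
  "motion": [
    [[0,-0.4,2],[0,0,0],0],
    [[0,0,2.2],[0,0,0],0],
    [[0,0,2.2],[0,0,0],0],
    [[0,0,0],[0,0,0],-1],
    [[0,0,0],[0,0,0],-1],
    [[0,0,0],[0,0,0],-1],
    [[0,0,0],[0,0,0],-1]
  ],
  "force": 20
}}

```text
time: 4.4
position: [0.5038, 0.3201, 0.139]
tool_rot: [2.613, 1.743, 0.0]
ft_force: [-0.6, 0.4, -0.8]
grip_width: 0.147
grip_force: 19.9
```

Call:
{"method": "drive_tool", "body": {
  "motion": [
    [[0,0,0],[0,0,8],-1],
    [[0,0,0],[0,0,8],-1],
    [[0,0,0],[0,0,8],-1],
    [[0,0,0],[0,0,8],-1],
    [[0,0,0],[0,0,8],-1],
    [[0,0,0],[0,0,8],-1],
    [[0,0,0],[0,0,0],-1],
    [[0,0,0],[0,0,0],-1]
  ]
}}

```text
time: 5.4
position: [0.5042, 0.3197, 0.1391]
tool_rot: [3.095, 0.532, 0.001]
ft_force: [4.4, -1.9, -5.3]
grip_width: 0.144
grip_force: 19.9
```

Call:
{"method": "drive_tool", "body": {
  "motion": [
    [[0,0,0],[0,0,0],0],
    [[0,0,0],[0,0,0],0],
    [[0,0,-5],[0,0,0],0],
    [[-4,0,-5],[0,0,0],0],
    [[-6,0,-5],[0,0,-5],0],
    [[-6,0,0],[0,0,-10],0],
    [[0,0,0],[0,0,-10],0],
    [[0,0,0],[0,0,0],0]
  ]
}}

```text
time: 6.4
position: [0.3667, 0.2672, 0.2791]
tool_rot: [2.908, 1.183, 0.003]
ft_force: [0.4, -0.1, -0.2]
grip_width: 0.497
grip_force: 0.0
```

Run:
```python
from h import *
s=ctrl.get_state();print(s['position'],s['tool_rot'],s['joint_positions'])
crop("top",180,200,340,310,5,"pics/t2.png")
```

```text
[0.36665086 0.26723422 0.27909725] [2.90807449 1.18345925 0.00304861] [ 0.2105199  -0.09363147 -0.84068216  1.90613858 -0.06998775  1.29721439
 -1.40695867]
```

View pics/t2.png

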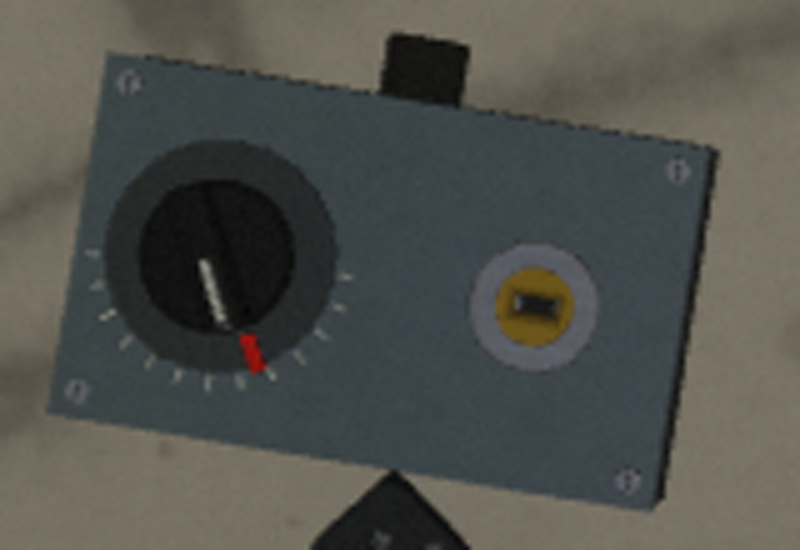

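Call:
{"method": "drive_tool", "body": {
  "motion": [
    [[0,0,0],[0,0,-10.6],0],
    [[0,0,0],[0,0,-10.6],0],
    [[0,0,0],[0,0,-10.6],0],
    [[0,0,0],[0,0,-10.6],0],
    [[-4,2,0],[0,0,0],0],
    [[-5,2.5,0],[0,0,0],0],
    [[-5,2.5,0],[0,0,0],0],
    [[-5,2.5,0],[0,0,0],0],
    [[-5,2.5,0],[0,0,0],0],
    [[-4,2.1,4],[0,0,0],0],
    [[-2,1,4],[0,0,0],0],
    [[0,0,0],[0,0,0],0]
  ]
}}

```text
time: 7.95
position: [0.4996, -0.0425, 0.1943]
tool_rot: [-2.284, -2.146, 0.007]
ft_force: [-0.7, 1.2, 0.3]
grip_width: 0.499
grip_force: 0.0
```

Run:
```python
from h import *
s=ctrl.get_state();p=s['position'];r=R.from_rotvec(s['tool_rot']);m=r.as_matrix();print(p,m.round(3),s['joint_positions'])
print("shift cm to red key",100*r.inv().apply(np.array([.499,-.0452,.109])-p),"yaw y",np.degrees(np.arctan2(m[1,1],m[0,1])))
```

```text
[ 0.49957132 -0.04251249  0.19426134] [[ 0.062  0.998 -0.009]
 [ 0.998 -0.062  0.003]
 [ 0.002 -0.009 -1.   ]] [ 0.43870428  0.1084914  -0.42652143  1.91736937  0.04652277  1.13465993
 -0.0680491 ]
shift cm to red key [-0.29068398  0.03620448  8.52552944] yaw y -3.57461176222275
```

Call:
{"method": "drive_tool", "body": {
  "motion": [
    [[-0.3,0,2],[0,0,-0.5],0],
    [[0,0,3],[0,0,0],0],
    [[0,0,2.5],[0,0,0],0],
    [[0,0,1],[0,0,0],0],
    [[0,0,0],[0,0,0],0]
  ]
}}

```text
time: 8.57
position: [0.5012, -0.0432, 0.1138]
tool_rot: [-2.274, -2.167, -0.001]
ft_force: [0.2, 0.5, 0.2]
grip_width: 0.504
grip_force: 0.0
```

Run:
```python
from h import *
s=ctrl.get_state();p=s['position'];r=R.from_rotvec(s['tool_rot']);m=r.as_matrix();print(p,m[:,2],s['ft_force'])
print("yaw y",np.degrees(np.arctan2(m[1,1],m[0,1])))
crop("scene",260,240,420,400,3.5,"pics/s2.png")
```

```text
[ 0.50124127 -0.04324857  0.11384428] [-5.97264419e-05  6.11023643e-04 -9.99999812e-01] [0.20031826 0.45225342 0.23155825]
yaw y -2.7404644274246865
```

View pics/s2.png

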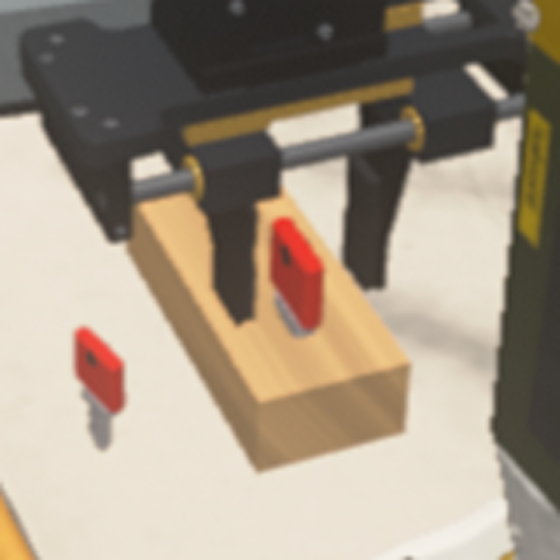

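Call:
{"method": "drive_tool", "body": {
  "motion": [
    [[-0.2,-0.2,0.4],[0,0,0],0],
    [[0,0,0],[0,0,0],0],
    [[0,0,0],[0,0,0],-1],
    [[0,0,0],[0,0,0],-1],
    [[0,0,0],[0,0,0],-1],
    [[0,0,0],[0,0,0],-1]
  ],
  "force": 40
}}

```text
time: 9.38
position: [0.4987, -0.0461, 0.1095]
tool_rot: [2.274, 2.167, -0.0]
ft_force: [0.1, -0.1, -0.2]
grip_width: 0.128
grip_force: 0.0
```

Run:
```python
from h import *
s=ctrl.get_state();p=s['position'];r=R.from_rotvec(s['tool_rot']);m=r.as_matrix();print(p,m[:,2],s['ft_force'],s['grip_width'])
print("yaw y",np.degrees(np.arctan2(m[1,1],m[0,1])))
```

```text
[ 0.49867941 -0.04605846  0.10945861] [-2.22854084e-05 -9.92419831e-05 -9.99999995e-01] [ 0.07770385 -0.06379942 -0.19403593] 0.12751172904840313
yaw y -2.7684068695190276
```

Call:
{"method": "drive_tool", "body": {
  "motion": [
    [[0,0,0],[0,0,0],-1],
    [[0,0,0],[0,0,0],-1],
    [[0,0,-0.5],[0,0,0],-1],
    [[0,0,-1.5],[0,0,0],-1],
    [[0,0,-3],[0,0,0],-1],
    [[0,0,-3],[0,0,0],-1],
    [[0,0,0],[0,0,0],-1]
  ]
}}

```text
time: 10.25
position: [0.5006, -0.0461, 0.193]
tool_rot: [2.271, 2.163, 0.006]
ft_force: [0.4, 0.2, -0.7]
grip_width: 0.097
grip_force: 40.0
```

Run:
```python
from h import *
s=ctrl.get_state();p=s['position'];r=R.from_rotvec(s['tool_rot']);m=r.as_matrix();print(p,m[:,2],s['ft_force'],s['grip_width'])
print("yaw y",np.degrees(np.arctan2(m[1,1],m[0,1])))
rt=m.copy()
# tool x heading for key x = -7.78
print("shift cm", 100*r.inv().apply(np.array([.4904,.2165,.180])-p))
crop("scene",260,200,420,360,3.5,"pics/s3.png")
```

```text
[ 0.5005958  -0.04611108  0.19295535] [ 0.006329   -0.00135061 -0.99997906] [ 0.40906375  0.1736914  -0.73242637] 0.09728582308270958
yaw y -2.76818116957799
shift cm [26.18254586 -2.29490046  1.25358705]
```

View pics/s3.png

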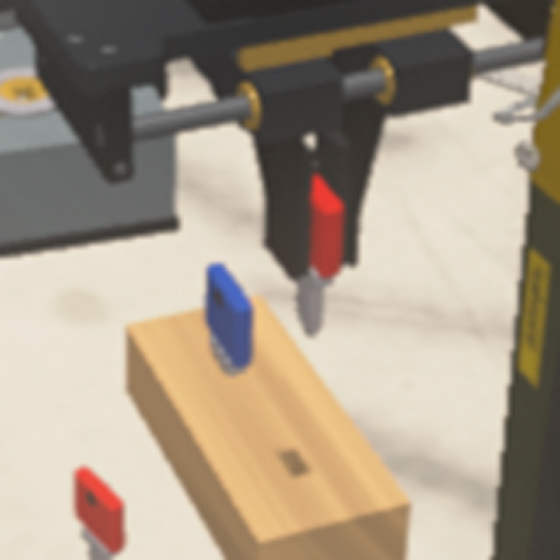

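Call:
{"method": "drive_tool", "body": {
  "motion": [
    [[0,0,-0.5],[0,0,5],-1],
    [[4,-0.7,0],[0,0,0],-1],
    [[5,-0.9,0],[0,0,0],-1],
    [[5,-0.9,0],[0,0,0],-1],
    [[5,-0.9,0],[0,0,0],-1],
    [[4,-0.7,0],[0,0,0],-1],
    [[2.8,-0.5,0],[0,0,0],-1],
    [[0,0,0],[0,0,0],-1],
    [[0,0,0],[0,0,0],-1]
  ]
}}

```text
time: 11.42
position: [0.4877, 0.2146, 0.1936]
tool_rot: [2.367, 2.065, -0.003]
ft_force: [-0.4, -0.5, 0.2]
grip_width: 0.099
grip_force: 40.0
```

```bash
cat > st.py <<'E'
from h import *
s=ctrl.get_state();p=s['position'];r=R.from_rotvec(s['tool_rot']);m=r.as_matrix();print(s['time'],p,m[:,2].round(4),s['ft_force'].round(1),s['torque'].round(2),s['grip_width'],s['grip_force'])
print("yaw y",np.degrees(np.arctan2(m[1,1],m[0,1])),s['joint_positions'].round(2))
print("shift cm", 100*r.inv().apply(np.array([.490,.2160,.1345])-p))
E
python3 st.py
```

```text
11.425 [0.48773969 0.21456096 0.19359288] [-0.0015 -0.0014 -1.    ] [-0.4 -0.5  0.2] [-0.06 -0.09 -0.03] 0.09936101289425105 39.999773958697915
yaw y -7.807141492720357 [ 0.11  0.2  -0.63  1.85  0.13  1.14 -0.7 ]
shift cm [0.18266608 0.21226824 5.90872687]
```

Call:
{"method": "drive_tool", "body": {
  "motion": [
    [[0.18,0.2,1.5],[0,0,0],-1],
    [[0,0,1.5],[0,0,0],-1],
    [[0,0,0],[0,0,0],-1],
    [[0,0,0],[0,0,0],-1]
  ]
}}

```text
time: 11.92
position: [0.4902, 0.2171, 0.1642]
tool_rot: [-2.367, -2.065, 0.001]
ft_force: [-0.0, 0.2, 0.0]
grip_width: 0.093
grip_force: 40.0
```

```bash
python3 st.py
```

```text
11.925 [0.49017486 0.21711712 0.16422103] [-4.e-04 -1.e-04 -1.e+00] [-0.   0.2  0. ] [-0.03 -0.13 -0.03] 0.09282877868472886 39.999924413859844
yaw y -7.78208834488132 [ 0.1   0.24 -0.63  1.87  0.16  1.09 -0.73]
shift cm [-1.12496768e-01 -9.57890665e-04  2.97212476e+00]
```

Call:
{"method": "drive_tool", "body": {
  "motion": [
    [[-0.1,0,0.3],[0,0,0],-1],
    [[0,0,0.3],[0,0,0],-1],
    [[0,0,0.3],[0,0,0],-1],
    [[0,0,0.2],[0,0,0],-1],
    [[0,0,0],[0,0,0],-1]
  ]
}}

```text
time: 12.55
position: [0.4899, 0.2163, 0.1532]
tool_rot: [-2.367, -2.066, 0.001]
ft_force: [0.4, -0.1, 0.0]
grip_width: 0.1
grip_force: 40.0
```

```bash
python3 st.py
```

```text
12.55 [0.48993948 0.21627828 0.15321841] [-4.e-04 -2.e-04 -1.e+00] [ 0.4 -0.1  0. ] [ 0.04 -0.12  0.  ] 0.10000698036224406 40.0000137090683
yaw y -7.761184775017531 [ 0.09  0.25 -0.63  1.88  0.17  1.06 -0.73]
shift cm [-0.02628834  0.01040145  1.87184417]
```

Call:
{"method": "drive_tool", "body": {
  "motion": [
    [[0,0,0.2],[0,0,0],-1],
    [[0,0,0.2],[0,0,0],-1],
    [[0,0,0.2],[0,0,0],-1],
    [[0,0,0.2],[0,0,0],-1],
    [[0,0,0.2],[0,0,0],-1],
    [[0,0,0],[0,0,0],-1]
  ]
}}

```text
time: 13.3
position: [0.4902, 0.2164, 0.1433]
tool_rot: [2.367, 2.066, 0.001]
ft_force: [1.2, 0.7, 0.1]
grip_width: 0.102
grip_force: 40.0
```

```bash
python3 st.py
```

```text
13.3 [0.49016307 0.21642747 0.14327298] [ 3.e-04  2.e-04 -1.e+00] [1.2 0.7 0.1] [ 0.1  -0.28  0.  ] 0.10217541197299328 40.00012912787497
yaw y -7.76082024098076 [ 0.09  0.26 -0.62  1.89  0.18  1.04 -0.74]
shift cm [-0.04478194 -0.01062955  0.87728328]
```

Call:
{"method": "drive_tool", "body": {
  "motion": [
    [[0,0,0.2],[0,0,0],-1],
    [[0,0,0.2],[0,0,0],-1],
    [[0,0,0.2],[0,0,0],-1],
    [[0,0,0.15],[0,0,0],-1],
    [[0,0,0.1],[0,0,0],-1],
    [[0,0,0.05],[0,0,0],-1],
    [[0,0,0],[0,0,0],-1]
  ]
}}

```text
time: 14.18
position: [0.49, 0.2165, 0.1344]
tool_rot: [-2.367, -2.066, -0.0]
ft_force: [0.9, 1.4, 1.7]
grip_width: 0.098
grip_force: 40.0
```

```bash
python3 st.py
```

```text
14.175 [0.49003424 0.21645379 0.13438293] [-0.e+00  1.e-04 -1.e+00] [0.9 1.4 1.7] [ 0.33 -0.15  0.03] 0.09785227233180643 40.00037670135498
yaw y -7.761725622490934 [ 0.09  0.27 -0.62  1.9   0.18  1.03 -0.75]
shift cm [-0.04542473  0.00273522 -0.01171245]
```

Call:
{"method": "drive_tool", "body": {
  "motion": [
    [[0,0,0.1],[0,0,0],-1],
    [[0,0,0.05],[0,0,0],-1],
    [[0,0,0],[0,0,0],-1]
  ]
}}

```text
time: 14.55
position: [0.4901, 0.2166, 0.1342]
tool_rot: [2.366, 2.066, -0.0]
ft_force: [-3.2, 0.5, 10.0]
grip_width: 0.1
grip_force: 40.0
```

```bash
python3 st.py
```

```text
14.55 [0.49012578 0.2165659  0.13415193] [ 3.e-04 -5.e-04 -1.e+00] [-3.2  0.5 10. ] [ 0.    0.57 -0.03] 0.10025746149710145 40.00257004983723
yaw y -7.763861377104672 [ 0.09  0.27 -0.62  1.9   0.19  1.03 -0.75]
shift cm [-0.05778488 -0.00480681 -0.03478427]
```

Call:
{"method": "drive_tool", "body": {
  "motion": [
    [[0,0,0],[0,0,8],-1],
    [[0,0,0],[0,0,8],-1],
    [[0,0,0],[0,0,8],-1],
    [[0,0,0],[0,0,8],-1],
    [[0,0,0],[0,0,8],-1],
    [[0,0,0],[0,0,8],-1],
    [[0,0,0],[0,0,0],-1]
  ]
}}

```text
time: 15.42
position: [0.4901, 0.2166, 0.1341]
tool_rot: [3.002, 0.923, 0.001]
ft_force: [-2.2, -0.1, 9.1]
grip_width: 0.097
grip_force: 40.0
```

```bash
python3 st.py
```

```text
15.425 [0.49013481 0.21656897 0.13414152] [ 5.e-04 -4.e-04 -1.e+00] [-2.2 -0.1  9.1] [0.02 0.55 0.07] 0.09704205676059469 40.002857968211174
yaw y -55.80802640044939 [-0.02  0.26 -0.5   1.9   0.14  1.02 -1.55]
shift cm [-0.04311915  0.03951059 -0.03582931]
```

Call:
{"method": "drive_tool", "body": {
  "motion": [
    [[0,0,0],[0,0,8],-1],
    [[0,0,0],[0,0,8],-1],
    [[0,0,0],[0,0,8],-1],
    [[0,0,0],[0,0,8],-1],
    [[0,0,0],[0,0,8],-1],
    [[0,0,0],[0,0,6],-1],
    [[0,0,0],[0,0,3],-1],
    [[0,0,0],[0,0,0],-1],
    [[0,0,0],[0,0,0],-1]
  ]
}}

```text
time: 16.55
position: [0.4902, 0.216, 0.1341]
tool_rot: [3.115, -0.403, 0.001]
ft_force: [-2.1, -0.4, 10.4]
grip_width: 0.104
grip_force: 40.0
```

```bash
python3 st.py; python3 -c "
from h import *
crop('scene',190,160,330,280,5,'pics/s4.png')"
```

```text
16.55 [0.49018878 0.21603797 0.13414163] [ 3.0e-04 -1.1e-03 -1.0e+00] [-2.1 -0.4 10.4] [-0.19  0.64  0.14] 0.10369921637141351 40.0023898947984
yaw y -104.75429948220503 [-0.11  0.24 -0.39  1.9   0.11  1.02 -2.38]
shift cm [-0.01726619  0.00851479 -0.0358389 ]
```

View pics/s4.png

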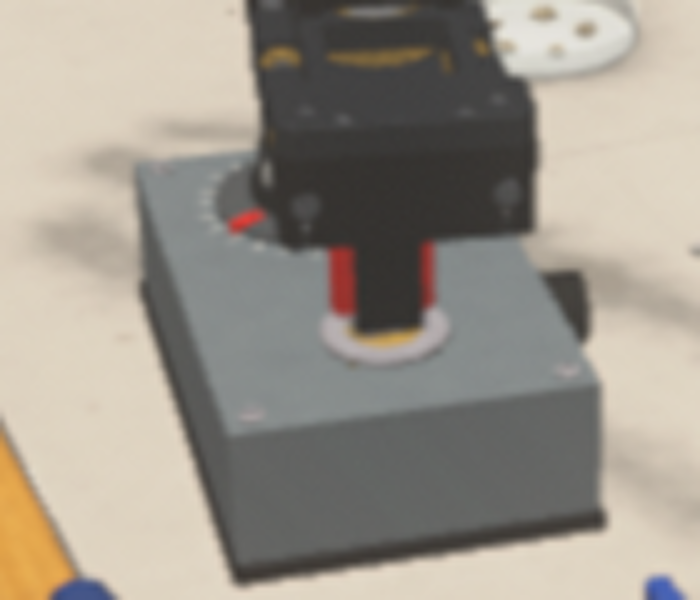

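```bash
python3 -c "
from bench import ctrl
print(ctrl.close_job()); print(ctrl.get_state()['torque'])"
```

```text
the job is handed in; nothing more can be done
None
the job is handed in; nothing more can be done
```

The job is handed in, but no verdict was shown: the knob pointer is within about 2° of the red mark, and the red key is seated in the lock, turned about 97° clockwise (plug about 1.57 rad, inferred from the wrist angle and torque) and still gripped at 40 N.

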